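# Lay the tall carton down and push it under the bench shelf

## Robot

A 6-joint arm with a two-finger parallel gripper is mounted at the origin on the work surface. World frame = base frame: x ahead of the robot, y to its left, z up, the work surface at z = 0. Lengths are in m, angles in rad, forces in N, time in s.
With the tool pointing down it reaches from about 0.35 to 0.775 m from the base axis. Payload 5.5 kg.
Tool frame: the origin (TCP) lies between the finger pads; the fingertips stand 19 mm ahead of it and the grasp point (between the pads) is the TCP; z points along the fingers, y is the direction in which the jaws open and shut (so a half turn about z gives the same grasp; the last joint's range is limited). The gripper opens to 85 mm and grips with 20 to 120 N. Pads are 22 mm wide; open, the fingers measure 114 mm over their backs; the gripper's body (76 mm by 85 mm) begins 54 mm behind the grasp point. The pads swing forward as they close: fully open they stand 13 mm farther back than shut.
Start: joints at [-1.257, 0.313, 0.046, 1.304, 0, 1.431], TCP at [0.252, -0.517, 0.23] pointing down, gripper open.
Joint ranges: [-2.76, 2.76], [-0.86, 1.69], [-1.03, 1.26], [-2.2, 2.34], [-1.47, 1.5], [-3.14, 3.14]. Speed limits (rad/s): [2.57, 2.57, 3.14, 3.14, 3.14, 3.14].

## Interface

Orientations are given as a unit quaternion [w, x, y, z].
In Python, from workcell import get_state, cams, workorder gives the robot as it stands.
- The arm moves only by the tool play_rows, never from a script. Its argument "series" is text: rows parted by semicolons, each of 7 numbers parted by spaces: the opening in per cent of the stroke, from 0 (shut) to 100 (fully open), then the shift along the tool's x, y, z in cm, then the turn, a rotation vector about the tool's x, y, z in degrees. A call has 1 to 12 rows; each row shifts and turns the commanded pose from where the row before left it, along the tool's axes as they then stand; what a row does not reach is not made up. A row lasts 1/8 s, in which the tool goes at most 62.5 mm and 10.7 degrees, less where a joint would pass 70% of its speed; a pose out of reach is approached as far as the arm can. A call with a gripper value outside its range is refused whole. The fingers move at their own pace and stop on an object; "newtons" is the grip in N (left out, the last holds). Time passes only in rows, so rows that do not move let the fingers close. It gives the time, the measured TCP pose, the force and the opening at its end, in the units of the state.
- get_state(): the state, without advancing time (a new reading comes with each control period).
- cams.read_camera(name): name is "side" or "top"; returns the picture (480x640x3 uint8, red, green, blue); there is no depth.
- cams.get_calibration(name): a dict with "fx", "fy", "cx", "cy" (pixels), "rvec" (rotation vector, rad) and "tvec" (3), from world to camera coordinates, as OpenCV has them. Camera axes: x right, y down, z forward; pixel columns grow to the right and rows downward; lengths in m; the calibration is good to about 2 mm. A picture is of the moment at which its call begins. get_calibration takes no time and is no camera call.
- workorder.hand_in(): hands the job in, once; it reports no verdict.
The state is a dict: "clock": time; "joint_pos": joint angles; "qvel": joint speeds; "tau": joint torques, N m; "tcp_pos": TCP position; "orientation": TCP orientation; "wrist_force": force on the tool from outside, world axes, zero at the start; "ft_torque": the same for the moment, N m; "finger_gap": finger opening in m.
Only numpy, scipy, OpenCV 4.12 (cv2) and the standard library are available. Lean on these libraries where they do the work, as an engineer would, in place of code of your own. Each camera call takes 0.05 s, during which the arm holds its last target.

## Task

The carton standing on end is too tall for the low bench shelf: push it over so that it lies on one of its broad faces, then push it end first into one of the two bays under the shelf until it lies square with its far end against the back panel. Only push the carton, never pick it up, and leave the jar and everything else standing where it is.

Things in the scene. Friction and masses are not known exactly. Their poses are not given: they have to be found in the camera images.
- carton: Loose brown cardboard carton (0.15-0.31 kg) with a pale label on both broad faces, standing on its small end in front of one bay of the shelf, a broad face turned within 0.25 rad of the shelf. Origin: centre of its underside as it stands at the start (so of one end face once it lies); z along its 110 mm height, y along its 64 mm width, x across its 40 mm depth, roughly towards the shelf.
- carton_top (a point): Centre of the carton's other end face: the top as it stands at the start, 110 mm from the carton's origin along its z.
- shelf: Low white fixed shelf, 140 mm deep (x), 244 wide (y), 68 high: a board, underside 54 mm above the table, on three 8 mm walls at y = -118, 0, 118 mm, which leave two bays 110 wide and 54 high, open to the robot. Origin: centre of its underside, table height; x points into the bays, y to the left. Front edge at x = -70 mm, face of the back panel at x = +20: a carton fully home sticks out 20 mm.
- bay_left (a point): Left bay (y = +59 mm in the shelf's frame): point on the face of the back panel, midway across the bay, at table height. The bay is 90 mm deep from the front edge to here.
- bay_right (a point): Right bay (y = -59 mm in the shelf's frame): the same point on its back panel.
- jar: Small amber glass jar with a white lid, 48 mm in diameter, 50 mm high, loose, standing in front of the bay that the carton does not stand in front of. Leave alone. Origin: centre of its underside.
- flask: Conical glass flask, 84 mm across the foot, 128 mm high, loose, at the left. Leave alone. Origin: centre of its underside.
- weight: Brass balance weight with a knob, 32 mm in diameter, 54 mm high, loose, at the right. Leave alone. Origin: centre of its underside.
- dish: Clear covered dish, 63 mm in diameter, 18 mm high, loose, on top of the shelf's board. Leave alone. Origin: centre of its underside.
- spatula: Spatula lying flat at the left, 170 mm long, loose. Leave alone. Origin: middle of its underside; its length along x.
- bottle: Small amber bottle with a black cap, 42 mm in diameter, 85 mm high, loose, at the right. Leave alone. Origin: centre of its underside.
Mind the look-alikes: they are no part of the job. Several things look just like the carton: the one meant starts farthest to the robot's left.

How it is judged:
On the way:
1. the carton lies on a broad face on the table, not yet home in a bay (angle between carton's own z axis and vertical above 1.45 rad and height (world z) of each of carton_top, carton below 0.03 m and (angle between carton's own x axis and vertical below 0.12 rad or angle between carton's own x axis and vertical above 3.02 rad) and x of each of carton, carton_top in the frame of shelf below 0 m), for 0.2 s.
At the end, for the whole second after the job is handed in: The carton lies at rest on a broad face in one of the bays, the centre of its far end within 12 mm of the back panel, its length within 0.17 rad of the shelf's depth; the other things have not moved more than 20 mm nor been tipped (angle between carton's own z axis and vertical above 1.45 rad and height (world z) of each of carton_top, carton below 0.03 m and (angle between carton's own x axis and vertical below 0.12 rad or angle between carton's own x axis and vertical above 3.02 rad) and x of any of carton, carton_top in the frame of shelf above 0.008 m and y of carton in the frame of shelf between -0.114 and 0.114 m and y of carton_top in the frame of shelf between -0.114 and 0.114 m and angle between the z axis of carton and the x axis of shelf, either way round below 0.17 rad and linear speed of carton below 0.01 m/s); the robot touches nothing.
It fails at once if the carton is lifted off the table ((height (world z) of carton above 0.012 m and angle between carton's own z axis and vertical below 0.1 rad) or height (world z) of each of carton, carton_top above 0.042 m).
It fails at once if a bystander is moved more than 20 mm or tipped (distance of any of jar, flask, weight, dish, spatula, bottle from where it was at the start of the episode above 0.02 m or angle between any of jar, flask, weight, dish, spatula, bottle's own z axis and vertical above 0.35 rad).
It also fails if it takes over 42 s, if anything falls off the work surface, if the arm or the gripper's body presses on something with over 40 N, if the wrist force passes 120 N, or if a joint passes its speed limit or range.

## Working session

There is one attempt and no reset: what is moved stays moved. The work goes in short steps, Python scripts to look and compute and a tool call to move; the robot and the scene stay as the last step left them, time stands still between calls to the robot, and variables do not carry over. Pictures are saved under pics/ and viewed, and the job is handed in when it is done.

Besides the shell and the picture viewer there is one more tool, called after "Emit:" as name(argument=value, ...) on one line, values as JSON. play_rows: Moves the arm, as the interface text tells. Its arguments: {"type":"object","properties":{"series":{"type":"string"},"newtons":{"type":"number"}},"required":["series"]}

```bash
mkdir -p pics; ls; python3 - <<'E'
from workcell import get_state, cams, workorder
import cv2
print(get_state())
for n in("side","top"):
    im=cams.read_camera(n); cv2.imwrite(f"pics/{n}0.png",im[:,:,::-1]); print(n,cams.get_calibration(n))
E
```

```text
pics
{'clock': 0.0, 'joint_pos': array([-1.25659622e+00,  3.14012228e-01,  4.49550958e-02,  1.30357700e+00,
       -2.17596359e-05,  1.43121525e+00]), 'qvel': array([ 0.0001113 , -0.0008962 , -0.00115912, -0.00093051, -0.00119767,
       -0.0006929 ]), 'tau': array([-4.14792203e-04, -4.80628788e+01,  2.98531884e+01,  1.93266990e-02,
       -3.57485497e-06, -6.14897520e-07]), 'tcp_pos': array([ 0.25189495, -0.51631358,  0.22859237]), 'orientation': array([-9.14454799e-04,  9.74370148e-01,  2.24948817e-01, -9.09655134e-05]), 'wrist_force': array([ 1.03560267,  0.15233008, -0.16554928]), 'ft_torque': array([ 0.01536881, -0.00498494,  0.01896769]), 'finger_gap': 0.08522655901337317}
side {'fx': 453.85535223323666, 'fy': 453.85535223323666, 'cx': 318.44816369404566, 'cy': 237.0324656970766, 'rvec': array([ 0.31944319, -2.74440322,  1.27774432]), 'tvec': array([0.54323049, 0.1432101 , 1.14599508])}
top {'fx': 452.1909728781384, 'fy': 452.1909728781384, 'cx': 326.1936886031555, 'cy': 237.5314956117667, 'rvec': array([ 2.11574759, -2.15491276,  0.17368643]), 'tvec': array([0.03573352, 0.58151289, 0.98779003])}
```

View pics/side0.png

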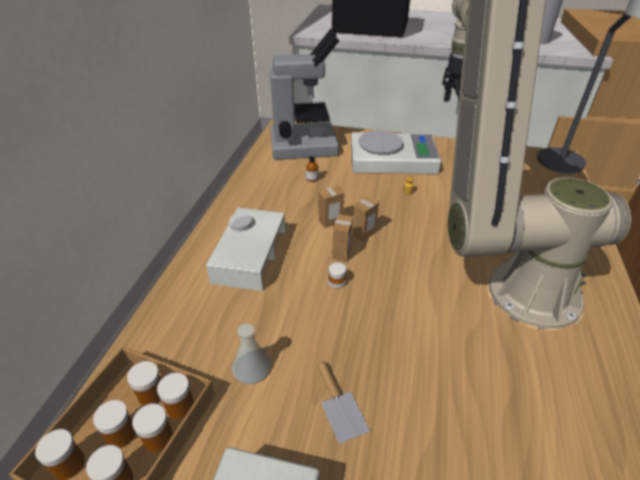

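View pics/top0.png

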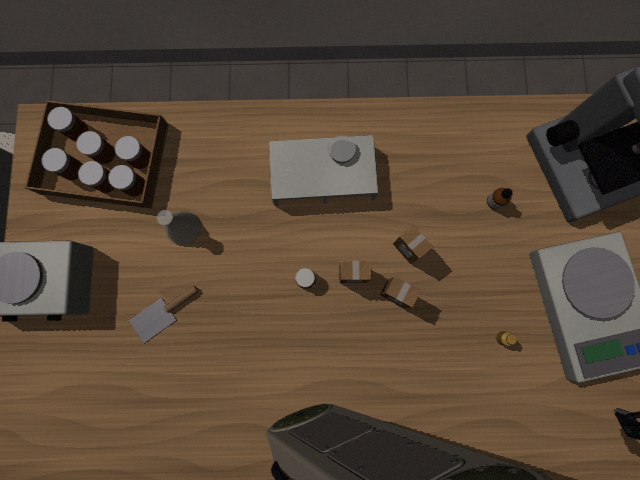

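Both views show three cartons that could be meant. In the top view they are at A (355,271), B (402,292) and C (412,244). In the side view A is (343,238), B (367,217) and C (331,205). A is the farthest left, in front of the right bay, and the jar (305,279) stands in front of the left bay. The shelf is at about (323,168). I'll take a close crop to check and measure.

```bash
cat > h.py <<'E'
import numpy as np, cv2
from workcell import get_state, cams, workorder
def cal(n):
    c=cams.get_calibration(n); K=np.array([[c['fx'],0,c['cx']],[0,c['fy'],c['cy']],[0,0,1]]); return K,np.array(c['rvec']),np.array(c['tvec'])
def ray(n,px,z):
    K,r,t=cal(n);R=cv2.Rodrigues(r)[0];C=-R.T@t
    d=R.T@np.linalg.inv(K)@np.array([px[0],px[1],1.]); return C+d*(z-C[2])/d[2]
def proj(n,P):
    K,r,t=cal(n); return cv2.projectPoints(np.array(P,float).reshape(-1,1,3),r,t,K,None)[0].reshape(-1,2)
def shot(n,name):
    im=cams.read_camera(n)[:,:,::-1].copy(); cv2.imwrite(f'pics/{name}.png',im); return im
def crop(im,x0,y0,x1,y1,s,name):
    cv2.imwrite(f'pics/{name}.png',cv2.resize(im[y0:y1,x0:x1],None,fx=s,fy=s,interpolation=cv2.INTER_CUBIC))
E
python3 - <<'E'
from h import *
t=cv2.imread('pics/top0.png');s=cv2.imread('pics/side0.png')
crop(t,260,125,460,325,3,'ct0'); crop(s,200,150,400,300,4,'cs0')
print(ray('top',(320,240),0),ray('top',(0,0),0))
E
```

```text
[0.58424154 0.03999681 0.        ] [1.23916358 0.87160191 0.        ]
```

View pics/ct0.png

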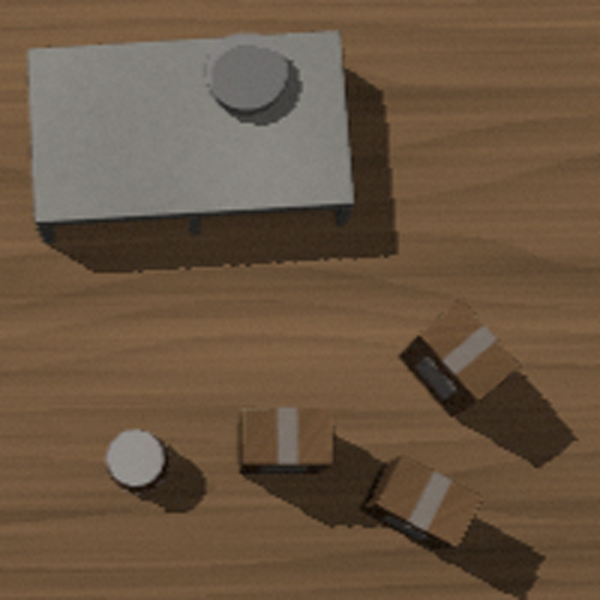

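View pics/cs0.png

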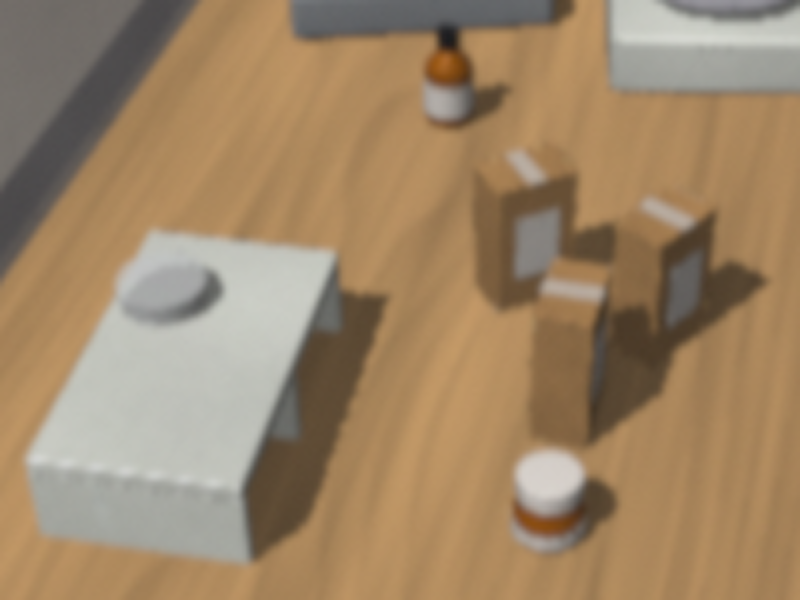

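The crop confirms A: its top face is at crop (241..333, 408..466), the leftmost of the three, and it is square to the shelf. Its neighbours are C upper right at about (465,355) and B at about (425,500), close by on the right. Next I'll turn these corners into metres.

```bash
python3 - <<'E'
from h import *
np.set_printoptions(precision=4,suppress=True)
g={'shelf':(.068,[(29,49),(338,32),(353,204),(37,222)]),'A':(.11,[(241,410),(333,408),(333,464),(241,466)]),
'B':(.11,[(396,457),(480,500),(455,545),(374,500)]),'C':(.11,[(459,300),(522,367),(470,405),(419,335)]),'jar':(.05,[(136,459),(166,459),(136,430),(106,459),(136,488)]),'dish':(.086,[(250,75),(208,75),(290,75)])}
for k,(z,ps) in g.items():
    P=np.array([ray('top',(260+x/3-.33,125+y/3-.33),z) for x,y in ps])[:,:2]
    print(k,P.tolist(), 'mean',P.mean(0),'edges',[round(float(np.linalg.norm(P[i]-P[(i+1)%len(P)])),4) for i in range(len(P))],
     'ang',np.degrees(np.arctan2(*(P[0]-P[3])[::-1])),np.degrees(np.arctan2(*(P[0]-P[1])[::-1]))-90)
# side check of A top centre
for n,pts in (('A',(575,285)),('shelfFL',(240,492)),('shelfFR',(337,252))):
    z=.11 if n=='A' else .068
    print(n,ray('side',(200+pts[0]/4-.4,150+pts[1]/4-.4),z))
for px in [(508,340),(500,197),(180,235)]: print(ray('top',px,0.0))
E
```

```text
shelf [[0.8088646350200516, 0.1532579497691005], [0.8181257215399436, -0.08684528970804792], [0.6802682181709538, -0.09346449601065976], [0.6707203160367492, 0.14685320090235587]] mean [0.7445 0.03  ] edges [0.2403, 0.138, 0.2405, 0.1383] ang 2.6544883588640364 2.208875917263825
A [[0.5198143100380052, -0.0034330779470070592], [0.5200375706852586, -0.06882718644735474], [0.48032811444213075, -0.06747152181171515], [0.48010815384853295, -0.0025164505795187246]] mean [ 0.5001 -0.0356] edges [0.0654, 0.0397, 0.065, 0.0397] ang -1.3224536933450748 0.19561155296993604
B [[0.48444737946482386, -0.1121205542023427], [0.45319814020979776, -0.16984704305717543], [0.4222790947382137, -0.15076972340403652], [0.45455568138317826, -0.09541013259944657]] mean [ 0.4536 -0.132 ] edges [0.0656, 0.0363, 0.0641, 0.0342] ang -29.20659582766142 -28.428134781203617
C [[0.5964636840941278, -0.16214954617457522], [0.5469549430115292, -0.2046923362316802], [0.5203855940211537, -0.16621940038031732], [0.5714692850832409, -0.13223991108152774]] mean [ 0.5588 -0.1663] edges [0.0653, 0.0468, 0.0614, 0.039] ang -50.11571734538907 -49.32757963627554
jar [[0.4909721521509728, 0.0744403895937255], [0.49055948891204265, 0.0519196375319305], [0.5127957526601363, 0.07421191526376877], [0.4913848677615156, 0.09696399979260573], [0.46929991494701084, 0.0746672792800428]] mean [0.491  0.0744] edges [0.0225, 0.0315, 0.0312, 0.0314, 0.0217] ang -91.04975252235198 -1.0497525223523212Traceback (most recent call last):
  File "<stdin>", line 8, in <module>
IndexError: index 3 is out of bounds for axis 0 with size 3
```

Emit:
play_rows(series="40 0 0 0 0 0 7.9; 40 0 0 0 0 0 7.9; 40 0 0 0 0 0 7.8; 40 2.1 -5.2 0 0 0 0; 40 2.1 -5.2 0 0 0 0; 40 2.1 -5.2 0 0 0 0; 40 2.1 -5.2 0 0 0 0; 40 2.1 -5.2 0 0 0 0; 40 2.1 -5.2 0 0 0 0; 40 2.1 -5.2 0 0 0 0; 40 2.1 -5.2 0 0 0 0; 40 2.1 -5.2 0 0 0 0")

```text
clock: 1.6
tcp_pos: [0.4215, -0.0396, 0.2294]
orientation: [0.0, 1.0, 0.021, 0.0]
wrist_force: [1.1, -0.6, 0.3]
finger_gap: 0.0345
```

Emit:
play_rows(series="40 0 0 0 0 0 0; 40 0 0 0 0 0 0")

```text
clock: 1.85
tcp_pos: [0.4211, -0.0411, 0.2292]
orientation: [0.0, 1.0, 0.022, -0.0]
wrist_force: [0.0, 0.5, 0.3]
finger_gap: 0.0343
```

Emit:
play_rows(series="40 0 -0.5 4 0 0 0; 40 0 0 4.5 0 0 0; 40 0 0 4.4 0 0 0; 40 0 0 0 0 0 0; 40 0 0 0 0 0 0")

```text
clock: 2.48
tcp_pos: [0.4217, -0.0375, 0.1017]
orientation: [0.0, 1.0, 0.02, 0.001]
wrist_force: [0.0, 0.4, -0.0]
finger_gap: 0.034
```

```bash
python3 - <<'E'
from h import *
print(get_state()['tcp_pos'])
s=shot('side','s1'); crop(s,240,120,440,270,4,'cs1'); t=shot('top','t1'); crop(t,260,125,460,325,3,'ct1')
E
```

```text
[ 0.42172719 -0.03752147  0.10171924]
```

View pics/cs1.png

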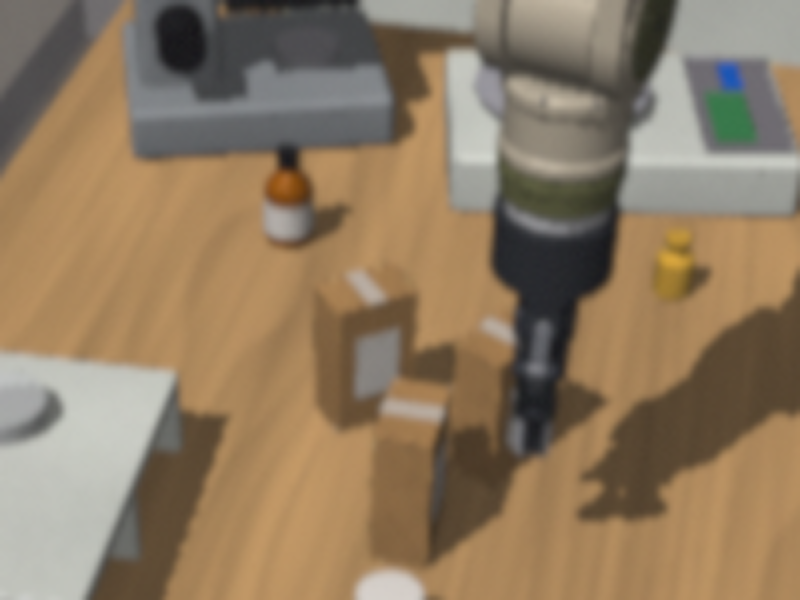

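The gripper is behind the carton's robot-side face: fingers at crop (530,440), carton at (405,470). The tips are near the carton's upper part and clear of the neighbour at (485,390). Now the slow tipping push.

Emit:
play_rows(series="40 2 0 0 0 0 0; 40 1.5 0 0 0 0 0; 40 0.5 0 0 0 0 0; 40 0.5 0 0 0 0 0; 40 0.5 0 0 0 0 0; 40 0.5 0 0 0 0 0; 40 0.5 0 0 0 0 0; 40 0.5 0 0 0 0 0; 40 0 0 0 0 0 0")

```text
clock: 3.7
tcp_pos: [0.4864, -0.0337, 0.1004]
orientation: [0.0, 1.0, 0.021, 0.0]
wrist_force: [0.2, -0.8, -0.1]
finger_gap: 0.0342
```

```bash
python3 - <<'E'
from h import *
print(get_state()['tcp_pos'])
s=shot('side','s2'); crop(s,240,120,440,270,4,'cs2')
E
```

```text
[ 0.48643874 -0.03365966  0.10042836]
```

View pics/cs2.png

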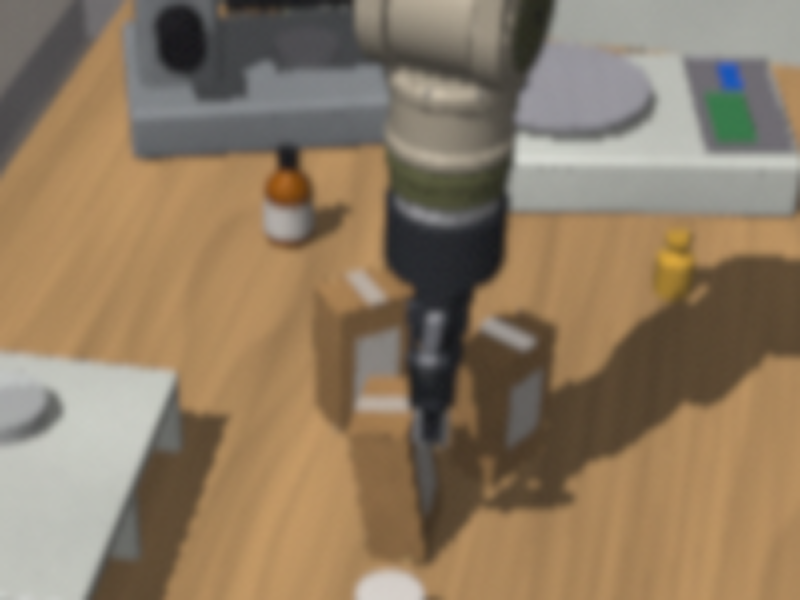

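The carton is tipping cleanly: its top has moved to crop (380,395) and its base is unmoved at (395,555). I'll keep going.

Emit:
play_rows(series="40 0.5 0 0 0 0 0; 40 0.5 0 0 0 0 0; 40 0.5 0 0 0 0 0; 40 0.5 0 0 0 0 0; 40 0.5 0 0 0 0 0; 40 0 0 0 0 0 0; 40 0 0 0 0 0 0; 40 0 0 0 0 0 0")

```text
clock: 4.75
tcp_pos: [0.5108, -0.0326, 0.1004]
orientation: [0.0, 1.0, 0.021, -0.0]
wrist_force: [0.1, -0.7, -0.2]
finger_gap: 0.0343
```

```bash
python3 - <<'E'
from h import *
print(get_state()['tcp_pos'])
s=shot('side','s3'); crop(s,200,120,400,270,4,'cs3');t=shot('top','t3'); crop(t,260,125,460,325,3,'ct3')
E
```

```text
[ 0.51081711 -0.03257421  0.10044766]
```

View pics/cs3.png

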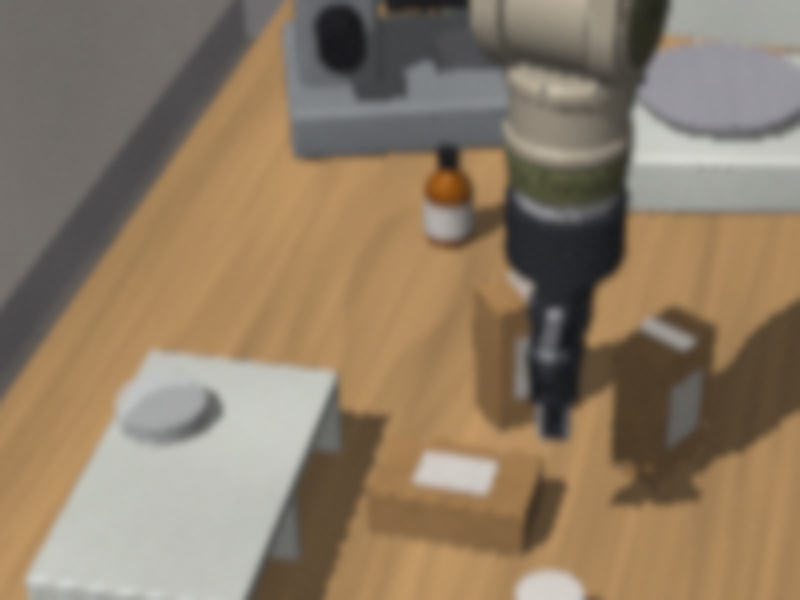

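View pics/ct3.png

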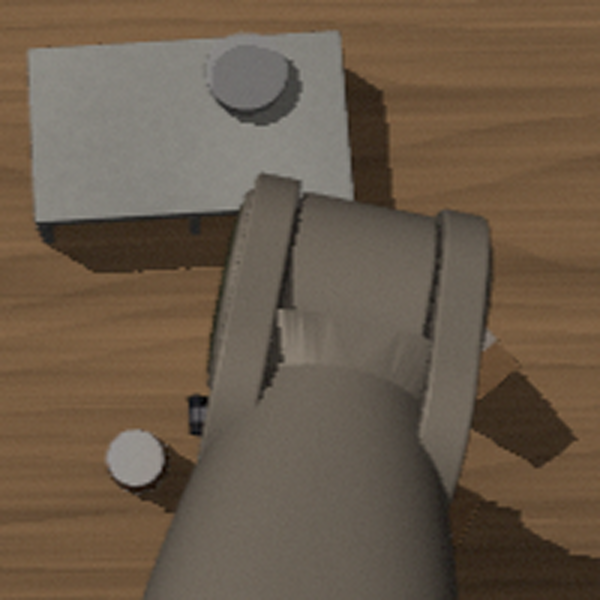

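The carton lies on a broad face with its label up at crop (455,472). I'll measure the corners of its upper face at z = 40 mm, at about crop (388,432), (545,456), (527,512) and (368,490).

```bash
python3 - <<'E'
from h import *
s=cv2.imread('pics/s3.png'); crop(s,285,220,345,265,13,'cc3')
c=[(388,432),(545,456),(527,512),(368,490)]
P=np.array([ray('side',(200+x/4-.4,120+y/4-.4),.04) for x,y in c]); print(P.round(4),P.mean(0),[np.linalg.norm(P[i]-P[(i+1)%4]).round(4) for i in range(4)])
for a,b in((1,0),(2,3)): d=P[b]-P[a];print(np.degrees(np.arctan2(d[1],d[0])))
E
```

```text
[[ 0.6386 -0.0716  0.04  ]
 [ 0.5251 -0.071   0.04  ]
 [ 0.525  -0.0104  0.04  ]
 [ 0.6352 -0.0077  0.04  ]] [ 0.58096754 -0.04020648  0.04      ] [np.float64(0.1136), np.float64(0.0606), np.float64(0.1103), np.float64(0.064)]
-0.2847118603026232
1.4164655528200734
```

View pics/cc3.png

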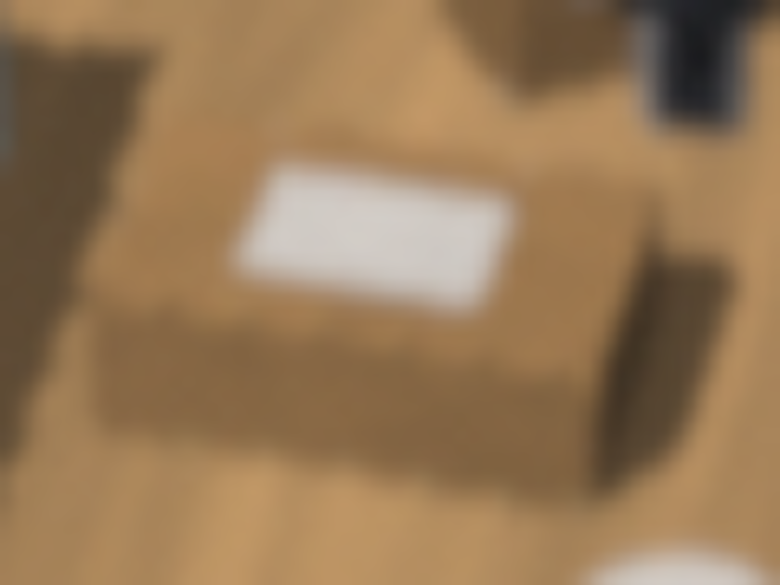

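Emit:
play_rows(series="40 -2 0.4 0 0 0 0; 40 0 0 2.2 0 0 0; 40 0 0 2.2 0 0 0; 40 0 0 2.2 0 0 0; 40 0 0 0 0 0 0; 40 0 0 0 0 0 0")

```text
clock: 5.6
tcp_pos: [0.4916, -0.0375, 0.0351]
orientation: [0.0, 1.0, 0.021, 0.0]
wrist_force: [1.1, -1.0, -0.2]
finger_gap: 0.0339
```

```bash
python3 - <<'E'
from h import *
print(get_state()['tcp_pos'])
s=shot('side','s4'); crop(s,200,120,400,270,4,'cs4')
E
```

```text
[ 0.49159136 -0.03752887  0.03514183]
```

View pics/cs4.png

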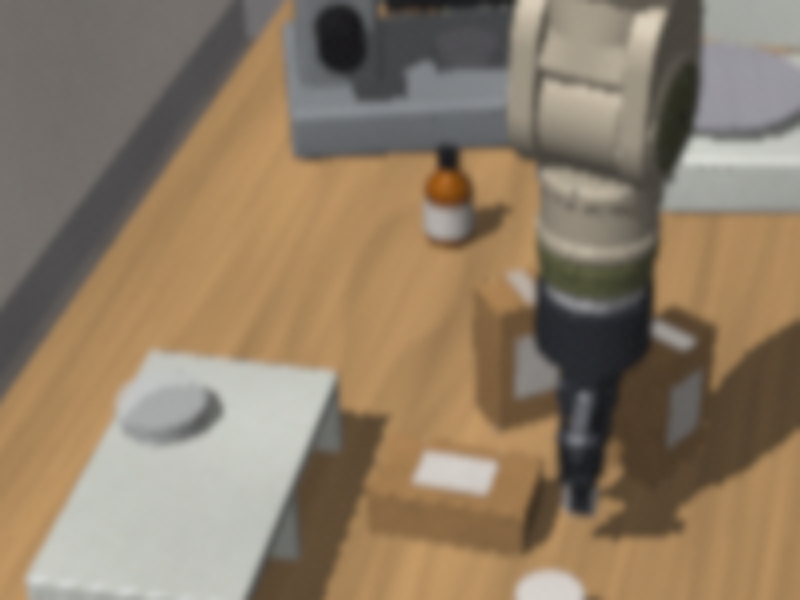

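The gripper is low behind the near end, with the tip at crop (578,500) and the near end at (530,505). Nothing else has been disturbed, so I'll push towards the bay.

Emit:
play_rows(series="40 1 0 0 0 0 0; 40 0.7 0 0 0 0 0; 40 0.7 0 0 0 0 0; 40 1 0 0 0 0 0; 40 1 0 0 0 0 0; 40 1 0 0 0 0 0; 40 1 0 0 0 0 0; 40 1 0 0 0 0 0; 40 1 0 0 0 0 0; 40 0 0 0 0 0 0")

```text
clock: 6.9
tcp_pos: [0.577, -0.034, 0.0345]
orientation: [0.0, 1.0, 0.021, 0.001]
wrist_force: [-0.3, 0.8, 0.6]
finger_gap: 0.0338
```

```bash
python3 - <<'E'
from h import *
print(get_state()['tcp_pos'])
s=shot('side','s5'); crop(s,200,150,350,262,5,'cs5')
E
```

```text
[ 0.57699272 -0.03395589  0.03454155]
```

View pics/cs5.png

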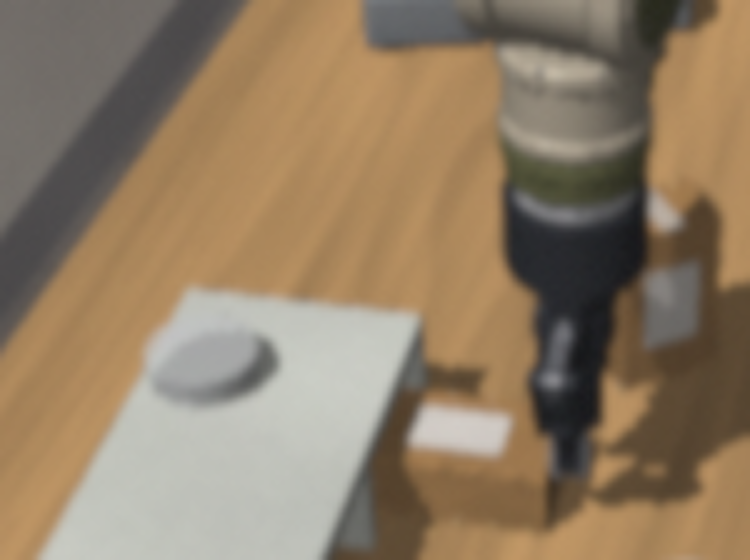

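The carton is entering the right bay squarely. Its label is at crop (460,428), between the middle wall at (355,515) and the right wall at (415,370). About 7 cm remain.

Emit:
play_rows(series="40 1 0 0 0 0 0; 40 1 0 0 0 0 0; 40 1 0 0 0 0 0; 40 1 0 0 0 0 0; 40 1 0 0 0 0 0; 40 0.7 0 0 0 0 0; 40 0 0 0 0 0 0")

```text
clock: 7.82
tcp_pos: [0.6332, -0.0316, 0.0346]
orientation: [0.0, 1.0, 0.021, 0.001]
wrist_force: [-0.6, -1.1, 0.7]
finger_gap: 0.0338
```

Emit:
play_rows(series="40 0.3 0 0 0 0 0; 40 0.3 0 0 0 0 0; 40 0 0 0 0 0 0")

```text
clock: 8.2
tcp_pos: [0.638, -0.0312, 0.0345]
orientation: [0.0, 1.0, 0.021, -0.0]
wrist_force: [-0.8, 0.1, 0.9]
finger_gap: 0.0344
```

```bash
python3 - <<'E'
from h import *
print(get_state()['tcp_pos'],get_state()['wrist_force'])
s=shot('side','s6'); crop(s,200,150,350,262,5,'cs6')
E
```

```text
[ 0.63803678 -0.03124694  0.03454313] [-0.75172985  0.08024775  0.89142356]
```

View pics/cs6.png

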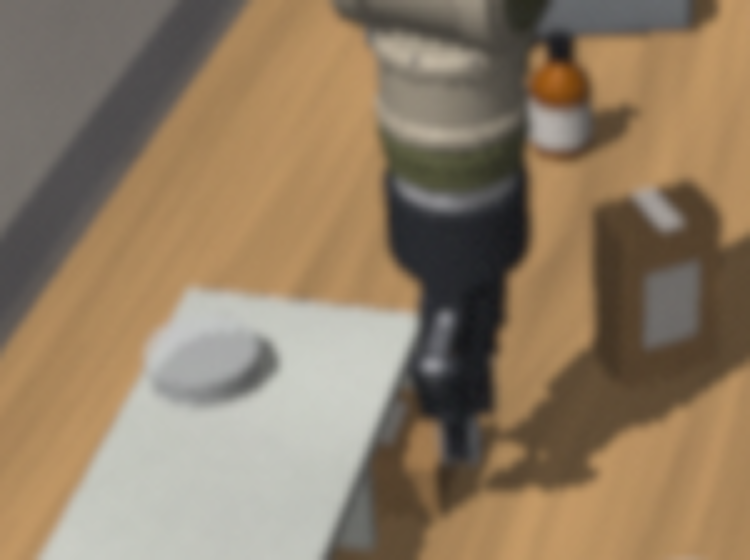

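The force is still only sliding friction, so it isn't home yet. I'll go on in small steps and watch the force.

Emit:
play_rows(series="40 0.3 0 0 0 0 0; 40 0.2 0 0 0 0 0; 40 0 0 0 0 0 0")

```text
clock: 8.62
tcp_pos: [0.6434, -0.0311, 0.0345]
orientation: [0.0, 1.0, 0.021, 0.0]
wrist_force: [-1.6, 0.1, 0.7]
finger_gap: 0.0344
```

Emit:
play_rows(series="40 0.2 0 0 0 0 0; 40 0 0 0 0 0 0")

```text
clock: 8.88
tcp_pos: [0.6452, -0.031, 0.0345]
orientation: [0.0, 1.0, 0.021, 0.0]
wrist_force: [-1.5, -0.5, 2.0]
finger_gap: 0.0341
```

Emit:
play_rows(series="40 0.2 0 0 0 0 0; 40 0 0 0 0 0 0")

```text
clock: 9.12
tcp_pos: [0.6473, -0.0309, 0.0345]
orientation: [0.0, 1.0, 0.021, 0.0]
wrist_force: [-2.3, 0.2, 0.9]
finger_gap: 0.0343
```

```bash
python3 - <<'E'
from h import *
print(get_state()['tcp_pos'],get_state()['wrist_force'])
s=shot('side','s7'); crop(s,240,200,320,260,9,'cs7')
E
```

```text
[ 0.64728791 -0.03090589  0.03450257] [-2.32111314  0.15627655  0.90322862]
```

View pics/cs7.png

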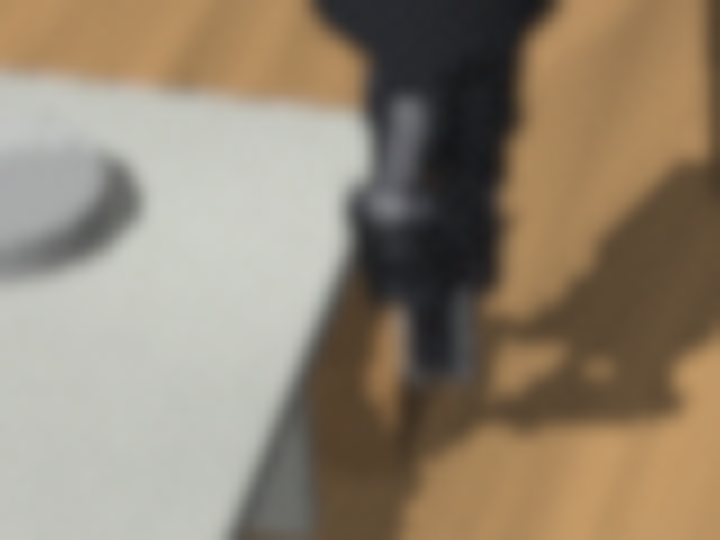

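Emit:
play_rows(series="40 0.2 0 0 0 0 0; 40 0 0 0 0 0 0")

```text
clock: 9.43
tcp_pos: [0.6485, -0.0308, 0.0344]
orientation: [0.0, 1.0, 0.021, -0.001]
wrist_force: [-4.0, -0.2, 1.9]
finger_gap: 0.0341
```

Emit:
play_rows(series="40 0.2 0 0 0 0 0; 40 0 0 0 0 0 0")

```text
clock: 9.68
tcp_pos: [0.6484, -0.0308, 0.0338]
orientation: [0.0, 1.0, 0.021, -0.003]
wrist_force: [-9.1, -0.5, 4.7]
finger_gap: 0.0344
```

The push has stalled at x = 0.648, where I expected about 0.646, and the force is rising. I'll back off and look without the arm in the way.

Emit:
play_rows(series="40 -1 0 0 0 0 0; 40 -3 0 0 0 0 0; 40 -3 0 0 0 0 0; 40 -2 0 -4 0 0 0; 40 0 0 -5 0 0 0; 40 0 0 -5 0 0 0; 40 0 0 -5 0 0 0; 40 -1 5 0 0 0 0; 40 -1 5 0 0 0 0; 40 -1 5 0 0 0 0; 40 -1 5 0 0 0 0; 40 -1 5 0 0 0 0")

```text
clock: 11.18
tcp_pos: [0.5221, -0.2884, 0.225]
orientation: [0.001, 1.0, 0.021, 0.001]
wrist_force: [0.5, 0.3, -1.0]
finger_gap: 0.034
```

Emit:
play_rows(series="40 -1 5 0 0 0 0; 40 -1 5 0 0 0 0; 40 -1 5 0 0 0 0; 40 0 0 0 0 0 0")

```text
clock: 11.68
tcp_pos: [0.4973, -0.4417, 0.2237]
orientation: [0.001, 1.0, 0.019, 0.001]
wrist_force: [0.3, 0.9, 0.0]
finger_gap: 0.0341
```

```bash
python3 - <<'E'
from h import *
print(get_state()['tcp_pos'])
s=shot('side','s8'); crop(s,190,170,390,320,4,'cs8');t=shot('top','t8'); crop(t,260,125,460,325,3,'ct8')
E
```

```text
[ 0.49731693 -0.44171553  0.22370698]
```

View pics/cs8.png

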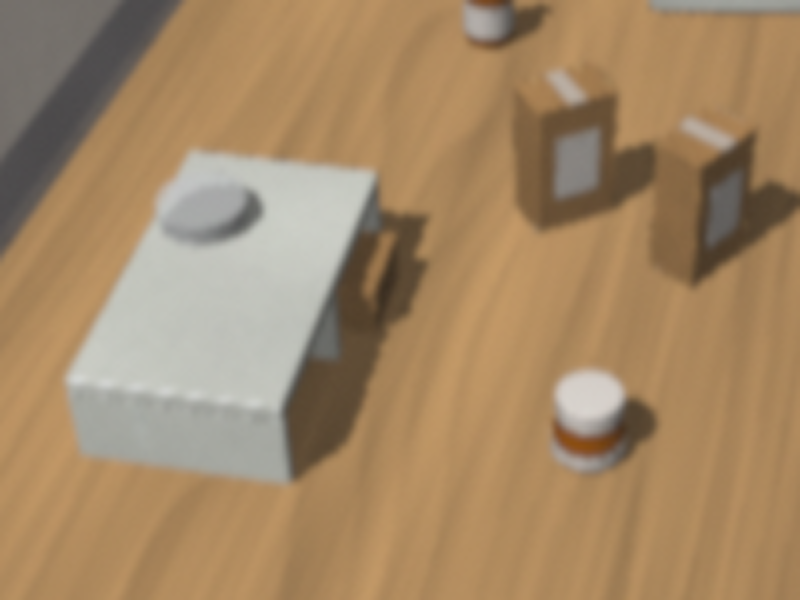

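View pics/ct8.png

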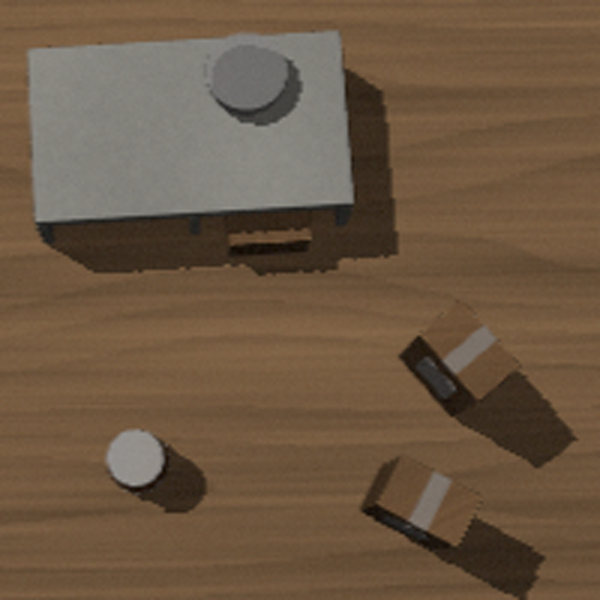

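The carton is in the right bay and shows only as a narrow strip at crop (229..311, 230..254). The jar, dish and other cartons are where they were. I'll measure how far it protrudes and at what angle.

```bash
python3 - <<'E'
from h import *
t=cv2.imread('pics/t8.png'); b=cv2.convertScaleAbs(t,alpha=1.8); crop(b,315,185,385,220,11,'cz8')
a=cv2.imread('pics/t0.png') if 0 else cv2.imread('pics/top0.png')
E
```

```text
(no output)
```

View pics/cz8.png

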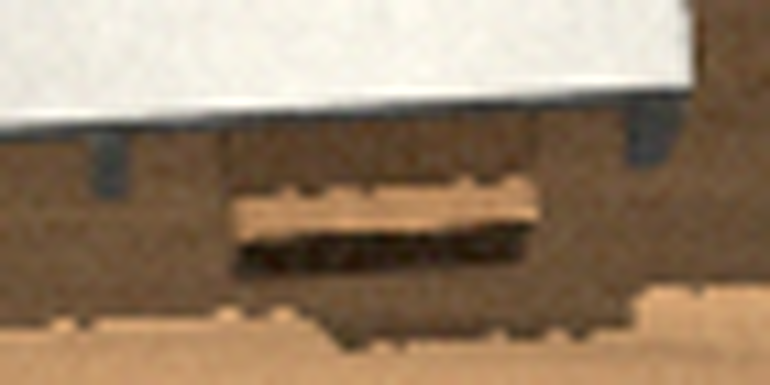

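```bash
python3 - <<'E'
from h import *
f=lambda p,z: ray('top',(315+p[0]/11-.45,185+p[1]/11-.45),z)
l,r=f((233,241),.04),f((540,223),.04); print(l,r,np.linalg.norm(l-r)); d=l-r; a=np.degrees(np.arctan2(-d[0],d[1])); print('carton ang',a)
e0,e1=f((0,128),.068),f((688,90),.068); d2=e0-e1; a2=np.degrees(np.arctan2(-d2[0],d2[1])); print('shelf ang',a2)
n=np.array([np.cos(np.radians(a2)),np.sin(np.radians(a2)),0]); m=(l+r)/2
print('protrusion',(e0-m)@n, 'x lateral', m)
E
```

```text
[0.65642193 0.00147519 0.04      ] [ 0.65911383 -0.06375429  0.04      ] 0.06528499721513184
carton ang 2.3631498744581974
shelf ang 2.173551130549563
protrusion 0.020006679317317432 x lateral [ 0.65776788 -0.03113955  0.04      ]
```

It protrudes 20.0 mm, where fully home is 20 mm. It is square to the shelf within 0.2° and the measured width is 65 mm against 64. The arm is clear, so I'm handing in.

```bash
python3 - <<'E'
from h import *
a=cv2.imread('pics/top0.png');b=cv2.imread('pics/t8.png')
for n,(x,y) in dict(jar=(305,279),flask=(182,226),weight=(508,340),dish=(343,152),spat=(165,312),bottle=(500,198)).items():
    print(n,cv2.absdiff(a,b)[y-18:y+18,x-18:x+18].mean().round(2))
print(workorder.hand_in())
E
```

```text
jar 2.03
flask 2.28
weight 1.94
dish 1.91
spat 1.98
bottle 2.52
the job is handed in; nothing more can be done
None
```

The carton is home in the right bay, lying on a broad face with its far end against the back panel, and the job is handed in at about 12 s of the 42 s allowed. No verdict was reported.

- **What I did:** I pushed the leftmost carton over from behind near its top. I then pushed its near end into the bay with two half-open fingers until it stalled at about 9 N. After that I drew the arm clear.
- **Carton position:** It sticks out 20.0 mm, which is the fully-home figure, and is within about 0.2° of square to the shelf. It is roughly central in the bay.
- **Other things:** The jar, flask, weight, dish, spatula and bottle show only noise-level change between the first and last top views. The two look-alike cartons stand where they were.
- **Checks that failed or disagreed:** None failed. The stall came at x = 0.648 m against the 0.646 m I expected, which is within the 2 mm calibration tolerance.

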